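# Seat the tabbed holder and hold the curing arm at its stop

### The job

On the bonding fixture, put the loose holder block that has a tab into the empty pocket, fully down and the same way round as the one beside it (tab in the slot), and let go of it. Then take the upright steel grip of the spring-loaded swing arm, swing the arm forward over that block until it is hard against its stop, and finish while still holding it there: let go and the spring throws it back. Leave the plain block, the block already seated and the other loose things where they are.

Things in the scene. Friction and masses are not known exactly. Their poses are not given: they have to be found in the camera images.
- tab_block: loose dark metal holder block, 50 (x) x 26 (y) x 44 (z) mm, standing upright on the bench, with a tab 14 mm wide and 10 mm high at the foot of its +x end, reaching 39 mm from the block's centre; small round glass window in its top; about 0.14 kg. Origin: centre of the underside; z up.
- tab_tip (a point): end of the tab of the loose tabbed block, on the block's centre line, 39 mm along its x from its origin and 5 mm above its underside.
- pocket (a point): centre of the empty pocket's floor, 18 mm above the bench, in the fixed bonding fixture; fixture axes, z up. Pocket inside 54 (x) x 30 (y) mm, rim 34 mm above the bench. Only its +x end wall has a slot, 18 mm wide, for the tab, so a block goes down (top then 62 mm above the bench) only with its x along this x. The other, occupied pocket is 74 mm off at +y.
- pivot (a point): swing arm's vertical pivot axis at the underside of the arm, 80 mm above the bench, on a post 115 mm from the pocket's centre along the pocket's +x; axes as the fixture's at any arm angle.
- swing_arm (a joint): arm angle, rad. 0: rest, arm pointing from the pivot along the fixture's -y. Grows clockwise seen from above to the stop, 1.57: arm along -x, its round black head (42 mm across, underside 74 mm above the bench, top 98) over the pocket, 12 mm clear of a seated block. A spring always drives it back to 0: at the grip about 2 N at rest, 6 N at the stop.
- swing_grip: upright round steel grip on top of the arm's head, 16 mm in diameter and 44 mm tall, 115 mm from the pivot axis. Origin: centre of its foot, 98 mm above the bench; its top is 142 mm above the bench. Under it the head's top is 42 mm across. It goes round with the arm and also rolls freely about its own axis.
- plain_block: a bystander: loose block like the tabbed one, 50 x 26 x 44 mm, but without a tab. Origin: centre of the underside.
- seated_block: a tabbed block already seated in the fixture's other pocket, to be left there; same shape and origin as the loose one.
- puck: a bystander: loose black rubber disc, 64 mm across, 16 mm high. Origin: centre of the underside.
- driver: a bystander: loose screwdriver, 170 mm long, lying along its x. Origin under its middle.
- lens_mount: a bystander: loose small lens on a steel post, 85 mm high, foot 32 mm across. Origin: centre of the underside.
Things that resemble listed ones, but are neither listed nor needed, are in the scene too. Leave any blue look-alike of the tab_block alone.

How it is judged (in metres and radians):
On the way, in this order (a step that is already met when the one before it is completed fails the run):
1. the tabbed block is fully down in the empty pocket, tab in the slot, and let go (z of tab_block in the frame of pocket between -0.004 and 0.004 m and horizontal distance between tab_block and pocket below 0.006 m and x of tab_tip in the frame of pocket above 0.03 m and angle between tab_block's own z axis and vertical below 0.1 rad and contact force between the fingers and tab_block below 0.3 N), for 0.2 s.
2. the swing arm is pushed to its forward stop by its grip (value of joint swing_arm above 1.51 rad and contact force between the fingers and swing_grip above 2 N), for 0.3 s.
At the end, for the whole second after the job is handed in: Tabbed block on the pocket floor (4 mm in height, 6 mm sideways, 0.1 rad upright), tab in the slot, not touched by the fingers; swing arm still and at its stop (joint above 1.51), fingers bearing on its grip with over 2 N through the last second; seated block within 10 mm of its start (all of step 1 and all of step 2 and velocity of joint swing_arm below 0.1 rad/s and linear speed of tab_block below 0.02 m/s and distance of seated_block from where it was at the start of the episode below 0.01 m); the arm keeps its last pose, push and grip.
It fails at once if the plain block is disturbed (distance of plain_block from where it was at the start of the episode above 0.03 m).
It fails at once if the block already seated is disturbed (distance of seated_block from where it was at the start of the episode above 0.02 m).
It fails at once if the rubber puck is disturbed (distance of puck from where it was at the start of the episode above 0.03 m).
It fails at once if the screwdriver is disturbed (distance of driver from where it was at the start of the episode above 0.03 m).
It fails at once if the lens mount is disturbed (distance of lens_mount from where it was at the start of the episode above 0.03 m).
It also fails if it takes over 51 s, if anything falls off the work surface, if the arm or the gripper's body presses on something with over 40 N, if the wrist force passes 120 N, or if a joint passes its speed limit or range.

### The arm

A 6-joint arm with a two-finger parallel gripper is mounted at the origin on the work surface. World frame = base frame: x ahead of the robot, y to its left, z up, the work surface at z = 0. Lengths are in mm, angles in rad, forces in N, time in s.
With the tool pointing down it reaches from about 400 to 925 mm from the base axis. Payload 12.5 kg.
Tool frame: the origin (TCP) lies at the centre of the arm's flange, where the gripper is bolted on; the fingertips stand 190 mm ahead of it and the grasp point (between the pads) lies 171 mm ahead of it; z points along the fingers, y is the direction in which the jaws open and shut (so a half turn about z gives the same grasp; the last joint's range is limited). The gripper opens to 95 mm and grips with 3 to 60 N. Pads are 20 mm wide; open, the fingers measure 119 mm over their backs; the gripper's body (75 mm by 180 mm) begins 59 mm behind the grasp point.
Start: joints at [-1.215, 0.491, 1.559, -0, 1.092, -0.106], TCP at [278.493, -559.523, 404.761] pointing down, gripper open.
Joint ranges: [-3.1, 3.1], [-0.84, 2.19], [0.05, 2.79], [-1.13, 4.28], [0.06, 2.93], [-2.69, 2.69]. Speed limits (rad/s): [2.22, 2.22, 2.79, 3.14, 3.14, 3.14].

### API

Orientations are given as [roll, pitch, yaw] about the fixed x, y, z axes, in that order (R = Rz(yaw) Ry(pitch) Rx(roll)).
In Python, from cell import env gives the robot as it stands.
- The arm moves only by the shell command python3 -m pendant 'ROWS'. ROWS is JSON, a list of rows, each an object of numbers: "x", "y", "z": the shift along the tool's x, y, z in units of 150 mm (1.0 is 150 mm); "rx", "ry", "rz": the turn, a rotation vector about the tool's x, y, z in units of 45 degrees (1.0 is 45 degrees); "jaw": the opening, from 0 (shut) to 1 (fully open). In form: [{"x": .., "y": .., "z": .., "rx": .., "ry": .., "rz": .., "jaw": ..}, ...]. A call has 1 to 10 rows; each row is the pose to reach, as a shift and turn from the pose commanded when the call began, along the tool's axes at that moment; what a row does not reach only later rows make up. A row lasts 1/8 s, in which the tool goes at most 62.5 mm and 10.7 degrees, less where a joint would pass 70% of its speed; a pose out of reach is approached as far as the arm can. A call with a number of a shift or a turn outside -1 to 1 is refused whole. A call with a gripper value outside its range is refused whole. The fingers move at their own pace and stop on an object; the grip force is fixed at half the most. Time passes only in rows, so rows that repeat a pose let the fingers close. It gives the time, the measured TCP pose, the force and the opening at its end, in the units of the state.
- env.state(): the state, without advancing time (a new reading comes with each control period).
- env.read_camera(name): name is "scene" or "top" or "wrist"; returns a dict with "img" (420x560x3 uint8, red, green, blue), "fx", "fy", "cx", "cy" (pixels), "D" ([k1, k2, p1, p2, k3] as OpenCV has them; the pictures are not rectified), "rvec" (rotation vector, rad) and "tvec" (3), from world to camera coordinates, as OpenCV has them. Camera axes: x right, y down, z forward; pixel columns grow to the right and rows downward; lengths in mm; the calibration is good to about 2 mm. A picture is of the moment at which its call begins. There is no depth.
- env.job_done(): hands the job in, once; it reports no verdict.
The state is a dict: "t": time; "joints": joint angles; "qvel": joint speeds; "tau": joint torques, N m; "eef_pos": TCP position; "tcp_rot": TCP orientation; "ft_force": force on the tool from outside, world axes, zero at the start; "moment": the same for the moment, N m; "opening": opening from 0.0 (shut) to 1.0 (fully open).
Only numpy, scipy, OpenCV 4.12 (cv2) and the standard library are available. Lean on these libraries where they do the work, as an engineer would, in place of code of your own. Each camera call takes 0.05 s, during which the arm holds its last target.

## Working session

There is one attempt and no reset: what is moved stays moved. The work goes in short steps, Python scripts to look and compute and a shell command to move; the robot and the scene stay as the last step left them, time stands still between calls to the robot, and variables do not carry over. Pictures are saved under pics/ and viewed, and the job is handed in when it is done.

```bash
ls; mkdir -p pics; python3 - <<'E'
from cell import env
import cv2
print(env.state())
for n in ["scene","top","wrist"]:
    c=env.read_camera(n); cv2.imwrite(f"pics/{n}0.png",c["img"][:,:,::-1]); print(n,{k:v for k,v in c.items() if k!="img"})
E
```

```text
pics
{'t': 0.0, 'joints': array([-1.21460506e+00,  4.91570266e-01,  1.55945404e+00,  3.18268030e-05,
        1.09168727e+00, -1.05627374e-01]), 'qvel': array([-0.00065101, -0.00021495, -0.00096324,  0.00127813,  0.00203784,
       -0.00066725]), 'tau': array([ 2.98866384e-03, -6.12643147e+01, -2.58182645e+01,  6.94364123e-02,
        4.82151029e-02, -9.88416423e-05]), 'eef_pos': array([ 278.48186554, -559.49457752,  404.15339412]), 'tcp_rot': array([-3.14048294e+00, -1.46038859e-04,  4.61803876e-01]), 'ft_force': array([ 0.25921968, -0.54596364,  0.241568  ]), 'moment': array([-0.04431517, -0.05248219, -0.02074878]), 'opening': 1.0000163364828432}
scene {'fx': 453.3387163862092, 'fy': 453.3387163862092, 'cx': 280.6479307142358, 'cy': 216.4276136667821, 'D': array([-0.13889983,  0.        ,  0.        ,  0.        ,  0.        ]), 'rvec': array([ 2.3732527 ,  0.75955429, -0.24387824]), 'tvec': array([-446.33238589, -228.47874022, 1290.14368588])}
top {'fx': 464.19429537279007, 'fy': 464.19429537279007, 'cx': 285.6182779706084, 'cy': 216.30780447586332, 'D': array([-0.11740131,  0.        ,  0.        ,  0.        ,  0.        ]), 'rvec': array([ 2.21375798, -2.17512036,  0.1132866 ]), 'tvec': array([-78.03807107, 566.36765742, 994.97838956])}
wrist {'fx': 359.4917016556181, 'fy': 359.4917016556181, 'cx': 276.6580352162322, 'cy': 210.4836792897478, 'D': array([-0.0539646,  0.       ,  0.       ,  0.       ,  0.       ]), 'rvec': array([-2.48450313,  1.538697  ,  0.19417806]), 'tvec': array([-624.68671192,  -29.61884429,  389.81600709])}
```

View pics/scene0.png

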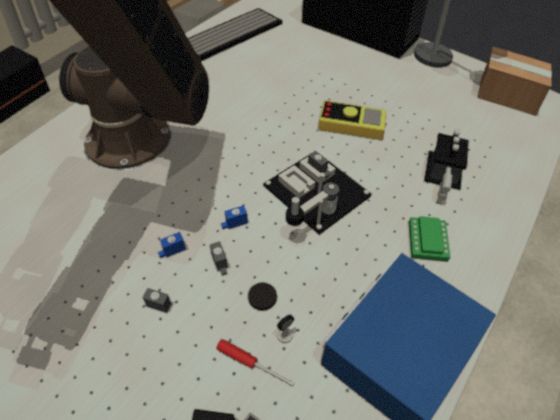

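View pics/top0.png

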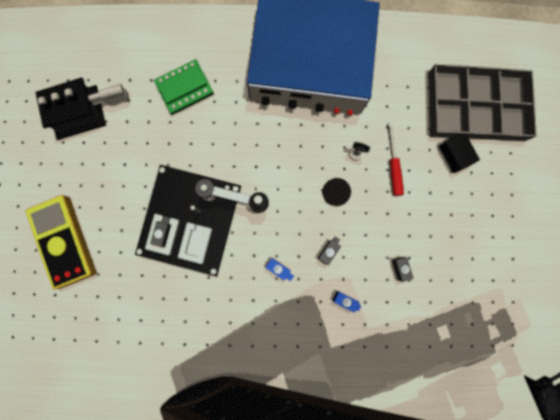

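View pics/wrist0.png

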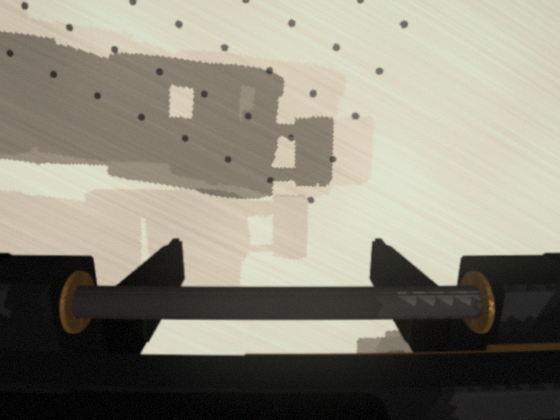

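```bash
cat > h.py <<'E'
import numpy as np, cv2
from cell import env
def proj(c,P):
    p,_=cv2.projectPoints(np.float64(P).reshape(-1,1,3),c["rvec"],c["tvec"],K(c),c["D"]); return p.reshape(-1,2)
def K(c): return np.array([[c["fx"],0,c["cx"]],[0,c["fy"],c["cy"]],[0,0,1]])
def back(c,uv,z):
    n=cv2.undistortPoints(np.float64(uv).reshape(-1,1,2),K(c),c["D"]).reshape(-1,2)
    R,_=cv2.Rodrigues(c["rvec"]); C=-R.T@c["tvec"].ravel()
    d=np.c_[n,np.ones(len(n))]@R
    return C+d*((np.broadcast_to(z,len(n))-C[2])/d[:,2])[:,None]
def crop(c,box,s,name):
    x0,y0,x1,y1=box; im=cv2.resize(np.ascontiguousarray(c["img"][y0:y1,x0:x1,::-1]),None,fx=s,fy=s,interpolation=cv2.INTER_CUBIC); cv2.imwrite("pics/"+name,im)
E
python3 - <<'E'
from h import *
c=env.read_camera("top")
crop(c,(130,155,280,280),5,"t1.png"); crop(c,(250,225,430,320),4,"t2.png")
c=env.read_camera("scene")
crop(c,(255,135,385,240),6,"s1.png"); crop(c,(130,190,290,320),5,"s2.png")
E
```

```text
(no output)
```

View pics/t1.png

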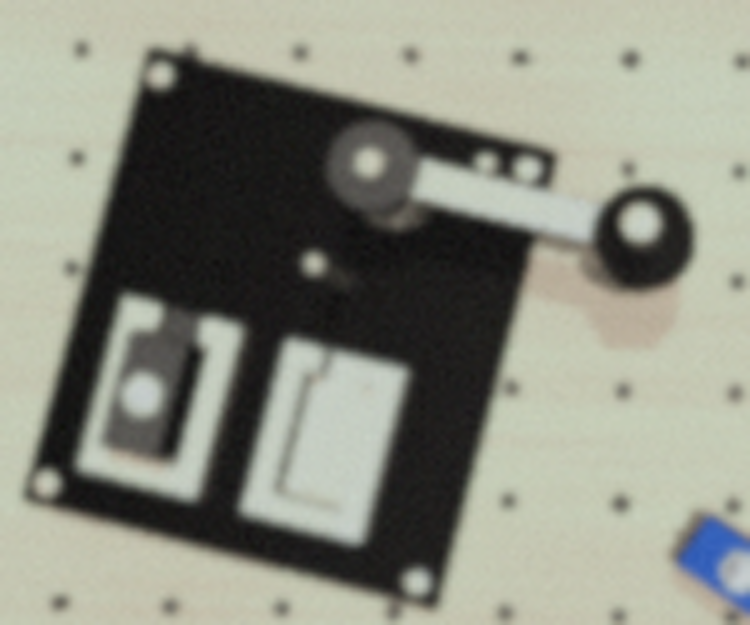

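View pics/t2.png

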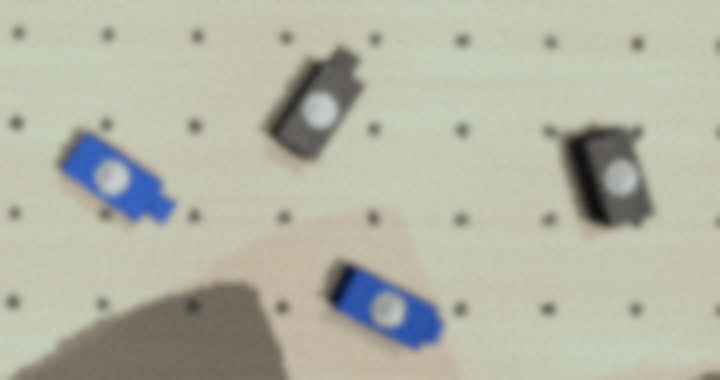

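View pics/s1.png

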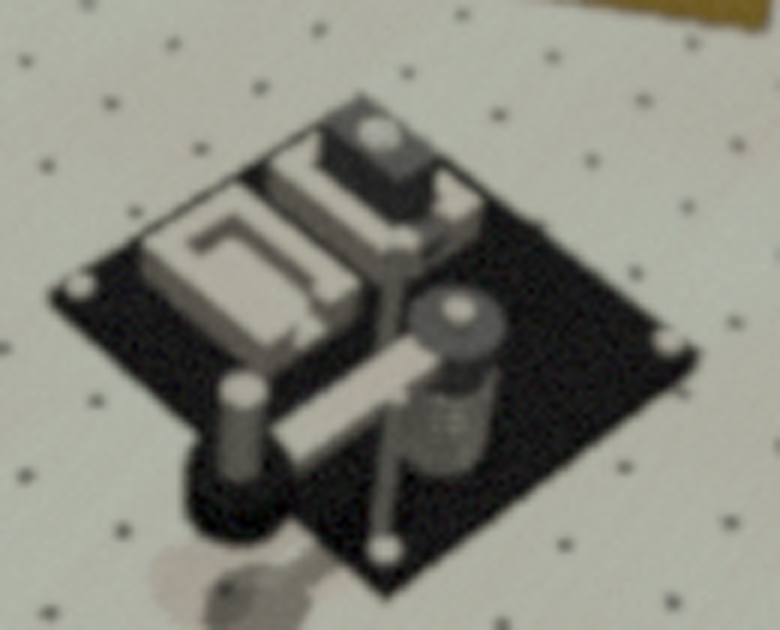

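View pics/s2.png

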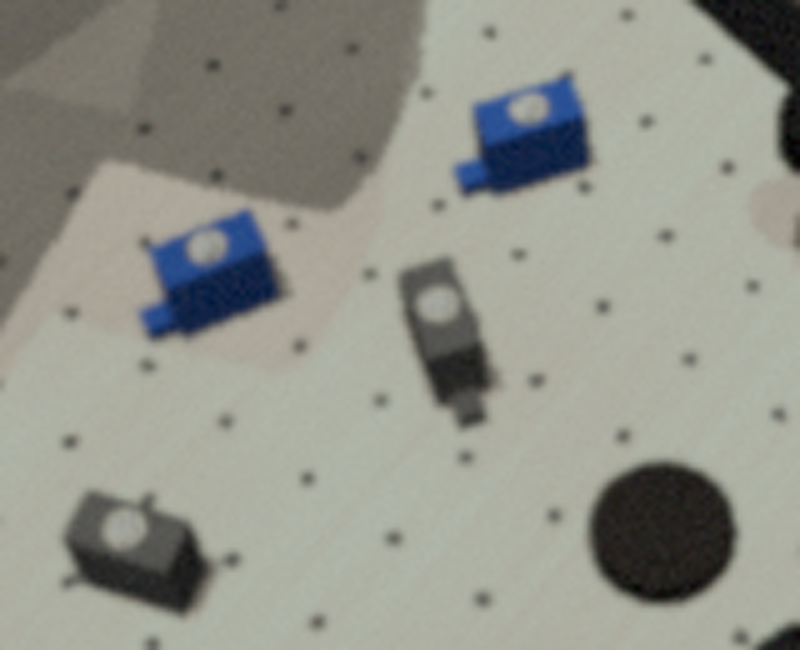

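```bash
cat > est.py <<'E'
from h import *
t=env.read_camera("top"); s=env.read_camera("scene")
def T(p,o,k): return (np.float64(p)+.5)/k+o-.5
o=(130,155);k=5
cor=back(t,T([(285,338),(410,368),(365,545),(240,515)],o,k),34)[:,:2]
cor2=back(t,T([(122,293),(245,322),(200,500),(77,470)],o,k),34)[:,:2]
print("empty",cor.mean(0),np.linalg.norm(np.roll(cor,-1,0)-cor,axis=1)); print("other",cor2.mean(0), np.linalg.norm(cor.mean(0)-cor2.mean(0)))
d=(cor[0]+cor[1]-cor[2]-cor[3]);print("yaw",np.arctan2(d[1],d[0]))
d=(cor2[0]+cor2[1]-cor2[2]-cor2[3]);print("yaw",np.arctan2(d[1],d[0]))
d=cor2.mean(0)-cor.mean(0); print("yaw from pair",np.arctan2(-d[0],d[1]))
print("grip top",back(t,T([(640,222)],o,k),142), "cap",back(t,T([(370,163)],o,k),[110]))
o=(130,190);k=5
print("tab win",back(t,T([(320,110)],(250,225),4),44),back(s,T([(437,304)],(130,190),5),44))
print("tab tip",back(t,T([(348,57)],(250,225),4),10),back(s,T([(472,412)],(130,190),5),10))
print("plain win",back(t,T([(620,178)],(250,225),4),44))
print("puck",back(t,[(337,191)],16))
print("grip top scene",back(s,T([(243,388)],(255,135),6),142))
sc=back(s,T([(143,245),(237,183),(365,285),(267,350)],(255,135),6),34)[:,:2]; print("scene empty",sc.mean(0),sc.tolist())
E
python3 est.py
```

```text
empty [505.6445209  127.81143767] [55.96200573 78.58095974 55.72248286 78.73143907]
other [523.77774042 199.85921257] 74.29465336549312
yaw -0.22175245708662786
yaw -0.21691471953749475
yaw from pair -0.2465622878716142
grip top [[591.05651934 -10.13134659 142.        ]] cap [[616.57339607 100.25161494 110.        ]]
tab win [[ 490.78756222 -163.12800501   44.        ]] [[ 489.66833849 -165.3776699    44.        ]]
tab tip [[ 520.46667787 -182.58964611   10.        ]] [[ 522.26207673 -185.14182323   10.        ]]
plain win [[ 456.24020789 -326.88738809   44.        ]]
puck [[ 626.8422327  -181.75501077   16.        ]]
grip top scene [[590.16346345 -12.10111469 142.        ]]
scene empty [507.02092127 125.58187582] [[462.87629244297216, 107.55466317931905], [474.52117376810276, 161.7897761973985], [551.9828912330472, 143.7883791821015], [538.7033276447805, 89.19468470401375]]
```

```bash
python3 -m pendant '[{"x":1,"y":-0.71,"jaw":1},{"x":1,"y":-0.71,"jaw":1},{"x":1,"y":-0.71,"jaw":1},{"x":1,"y":-0.71,"jaw":1}]'; python3 -m pendant '[{"x":1,"y":-0.71,"jaw":1},{"x":1,"y":-0.71,"jaw":1},{"x":1,"y":-0.71,"jaw":1},{"x":1,"y":-0.71,"jaw":1}]'; python3 -m pendant '[{"rz":1,"jaw":1},{"rz":1,"jaw":1},{"rz":1,"jaw":1},{"rz":1,"jaw":1},{"rz":1,"jaw":1}]'; cat > rel.py <<'E'
import sys
from h import *
from scipy.spatial.transform import Rotation as R
def rel(p,yaw):
    s=env.state(); A=R.from_euler("xyz",s["tcp_rot"]); B=R.from_euler("xyz",[np.pi,0,yaw])
    d=A.inv().apply(np.array(p)-s["eef_pos"])/150; r=(A.inv()*B).as_rotvec()/(np.pi/4)
    print("t",round(s["t"],2),"pos",s["eef_pos"].round(1),"rot",s["tcp_rot"].round(3),"F",s["ft_force"].round(1),"open",round(s["opening"],3),"q6",s["joints"][5].round(2))
    print("shift",d.round(3),"turn",r.round(3))
if __name__=="__main__": rel([float(a) for a in sys.argv[1:4]],float(sys.argv[4]))
E
python3 rel.py 490 -164 404 -0.57
```

```text
t 0.35 pos [ 278.5 -559.5  404.6] rot [-3.141 -0.     0.462] F [-0.1  0.1  0.3] open 1.004 q6 -0.11
shift [ 2.437 -1.732  0.004] turn [-0.     0.     1.314]invalid input
invalid input
invalid input
```

```bash
python3 -m pendant '[{"x":1.0,"y":-0.71,"z":0,"rx":0,"ry":0,"rz":0,"jaw":1},{"x":1.0,"y":-0.71,"z":0,"rx":0,"ry":0,"rz":0,"jaw":1},{"x":1.0,"y":-0.71,"z":0,"rx":0,"ry":0,"rz":0,"jaw":1},{"x":1.0,"y":-0.71,"z":0,"rx":0,"ry":0,"rz":0,"jaw":1}]'
```

```text
t: 0.85
eef_pos: [366.7, -394.5, 405.2]
tcp_rot: [-3.141, -0.0, 0.466]
ft_force: [-0.4, 0.0, 0.5]
opening: 0.997
```

```bash
python3 -m pendant '[{"x":1.0,"y":-0.71,"z":0,"rx":0,"ry":0,"rz":0.5,"jaw":1},{"x":1.0,"y":-0.71,"z":0,"rx":0,"ry":0,"rz":0.5,"jaw":1},{"x":1.0,"y":-0.71,"z":0,"rx":0,"ry":0,"rz":1,"jaw":1},{"x":1.0,"y":-0.71,"z":0,"rx":0,"ry":0,"rz":1,"jaw":1},{"x":1.0,"y":-0.71,"z":0,"rx":0,"ry":0,"rz":1,"jaw":1},{"x":1.0,"y":-0.71,"z":0,"rx":0,"ry":0,"rz":1,"jaw":1}]'
python3 rel.py 490 -164 404 -0.57
```

```text
t: 1.6
eef_pos: [452.2, -235.7, 404.7]
tcp_rot: [3.141, -0.0, -0.323]
ft_force: [0.4, 0.2, -0.7]
opening: 0.998
t 1.6 pos [ 452.2 -235.7  404.7] rot [ 3.141 -0.    -0.323] F [ 0.4  0.2 -0.7] open 0.998 q6 1.28
shift [ 0.087 -0.533  0.005] turn [ 0.    -0.     0.314]
```

```bash
python3 -m pendant '[{"x":0.09,"y":-0.53,"z":0,"rx":0,"ry":0,"rz":0.31,"jaw":0.8},{"x":0.09,"y":-0.53,"z":0,"rx":0,"ry":0,"rz":0.31,"jaw":0.8},{"x":0.09,"y":-0.53,"z":0.4,"rx":0,"ry":0,"rz":0.31,"jaw":0.8},{"x":0.09,"y":-0.53,"z":0.4,"rx":0,"ry":0,"rz":0.31,"jaw":0.8},{"x":0.09,"y":-0.53,"z":0.4,"rx":0,"ry":0,"rz":0.31,"jaw":0.8}]'
python3 - <<'E'
from h import *
c=env.read_camera("wrist"); cv2.imwrite("pics/w1.png",c["img"][:,:,::-1])
E
```

```text
t: 2.22
eef_pos: [490.6, -164.9, 346.0]
tcp_rot: [3.142, -0.001, -0.567]
ft_force: [0.5, 0.1, 0.6]
opening: 0.801
```

View pics/w1.png

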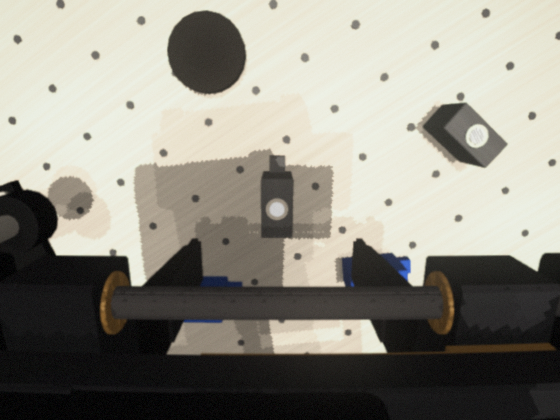

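```bash
python3 - <<'E'
from h import *
c=env.read_camera("wrist"); crop(c,(220,140,340,250),6,"w1c.png")
t=env.read_camera("top")
print("blue",back(t,T:=[(278,269),(347,302)],44).round(0))
a=back(c,[(277,209)],44)[0]; b=back(c,[(277.5,156)],10)[0]; print("win",a,"tip",b,np.arctan2(*(b-a)[1::-1]),np.linalg.norm((b-a)[:2]))
q=back(c,[(262,172),(293,172),(293,238),(261,238)],[44]*4);print(q,q.mean(0))
E
```

```text
blue [[ 453.  -53.   44.]
 [ 385. -202.   44.]]
win [ 488.12115954 -165.19867358   44.        ] tip [ 521.15313124 -186.80625375   10.        ] -0.579281065676955 39.471491932776104
[[ 519.95963908 -171.39547029   44.        ]
 [ 506.77396002 -192.09142307   44.        ]
 [ 460.10091911 -163.07980557   44.        ]
 [ 474.35553756 -140.71188381   44.        ]] [ 490.29751394 -166.81964569   44.        ]
```

View pics/w1c.png

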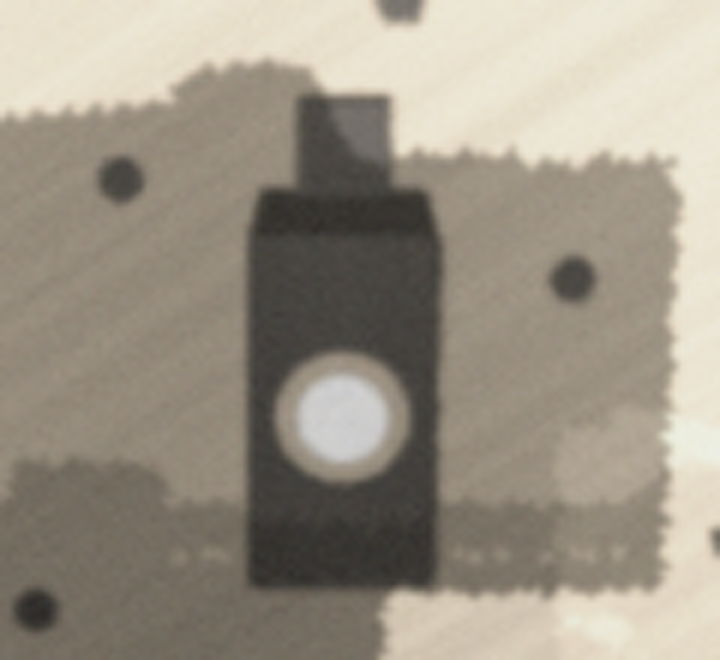

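```bash
python3 - <<'E'
from h import *
c=env.read_camera("wrist")
f=lambda p:(np.float64(p)+.5)/6+(220,140)-.5
q=back(c,f([(248,235),(438,235),(436,585),(249,587)]),44);print(q.mean(0)); d=q[0]+q[1]-q[2]-q[3]; print(np.arctan2(d[1],d[0]),np.linalg.norm(d)/2,np.linalg.norm(q[0]-q[1]))
w=back(c,f([(341,417)]),44);print(w)
e=back(c,f([(298,95),(391,96)]),10);e=e.mean(0); print(e, q.mean(0)+39*d/np.linalg.norm(d))
E
python3 rel.py 489.5 -165.5 209 -0.575
```

```text
[ 488.51030213 -164.99284742   44.        ]
-0.5687517918784457 48.8897570862273 25.178212333986885
[[ 488.29429102 -164.576003     44.        ]]
[ 521.74479406 -186.49530498   10.        ] [ 521.37068393 -185.9974971    44.        ]
t 2.42 pos [ 490.3 -164.5  346.2] rot [-3.141e+00 -2.000e-03 -5.670e-01] F [ 0.1 -0.3  0.6] open 0.798 q6 1.69
shift [-0.003  0.009  0.915] turn [-0.    -0.003  0.01 ]
```

```bash
python3 -m pendant '[{"x":-0.005,"y":0.005,"z":0.4,"rx":0,"ry":0,"rz":0,"jaw":0.7},{"x":-0.005,"y":0.005,"z":0.7,"rx":0,"ry":0,"rz":0,"jaw":0.6},{"x":-0.005,"y":0.005,"z":0.88,"rx":0,"ry":0,"rz":0,"jaw":0.6},{"x":-0.005,"y":0.005,"z":0.91,"rx":0,"ry":0,"rz":0,"jaw":0.6},{"x":-0.005,"y":0.005,"z":0.91,"rx":0,"ry":0,"rz":0,"jaw":0.6}]'
python3 -m pendant '[{"x":0,"y":0,"z":0,"rx":0,"ry":0,"rz":0,"jaw":0},{"x":0,"y":0,"z":0,"rx":0,"ry":0,"rz":0,"jaw":0},{"x":0,"y":0,"z":0,"rx":0,"ry":0,"rz":0,"jaw":0},{"x":0,"y":0,"z":0,"rx":0,"ry":0,"rz":0,"jaw":0},{"x":0,"y":0,"z":0,"rx":0,"ry":0,"rz":0,"jaw":0}]'; python3 rel.py 489 -165 209 -0.57
```

```text
t: 3.05
eef_pos: [489.5, -164.6, 209.2]
tcp_rot: [-3.142, -0.001, -0.567]
ft_force: [-0.0, 0.2, 0.1]
opening: 0.598
t: 3.68
eef_pos: [489.3, -164.3, 208.5]
tcp_rot: [3.142, -0.0, -0.567]
ft_force: [-0.7, -0.5, 5.6]
opening: 0.272
t 3.67 pos [ 489.3 -164.3  208.5] rot [ 3.142 -0.    -0.567] F [-0.7 -0.5  5.6] open 0.272 q6 1.69
shift [ 0.001  0.005 -0.003] turn [ 0.    -0.001  0.004]
```

```bash
python3 -m pendant '[{"x":0,"y":0,"z":-0.2,"rx":0,"ry":0,"rz":0,"jaw":0},{"x":0,"y":0,"z":-0.6,"rx":0,"ry":0,"rz":0,"jaw":0},{"x":0,"y":0,"z":-1,"rx":0,"ry":0,"rz":0,"jaw":0},{"x":0,"y":0,"z":-1,"rx":0,"ry":0,"rz":0,"jaw":0},{"x":0,"y":0,"z":-1,"rx":0,"ry":0,"rz":0,"jaw":0}]'; python3 rel.py 506 127 360 -0.235
```

```text
t: 4.3
eef_pos: [488.9, -164.2, 357.5]
tcp_rot: [3.141, 0.001, -0.567]
ft_force: [-0.2, -0.5, -1.5]
opening: 0.275
t 4.3 pos [ 488.9 -164.2  357.5] rot [ 3.141e+00  1.000e-03 -5.670e-01] F [-0.2 -0.5 -1.5] open 0.275 q6 1.69
shift [-0.946 -1.698 -0.016] turn [ 0.     0.001 -0.423]
```

```bash
python3 -m pendant '[{"x":-0.2,"y":-0.36,"z":-0.1,"rx":0,"ry":0,"rz":0,"jaw":0},{"x":-0.4,"y":-0.7,"z":-0.1,"rx":0,"ry":0,"rz":-0.2,"jaw":0},{"x":-0.5,"y":-0.9,"z":-0.1,"rx":0,"ry":0,"rz":-0.42,"jaw":0},{"x":-0.5,"y":-0.9,"z":-0.1,"rx":0,"ry":0,"rz":-0.42,"jaw":0},{"x":-0.5,"y":-0.9,"z":-0.1,"rx":0,"ry":0,"rz":-0.42,"jaw":0}]'; python3 rel.py 506 127 360 -0.235
```

```text
t: 4.92
eef_pos: [498.5, -10.4, 371.9]
tcp_rot: [3.141, 0.002, -0.239]
ft_force: [-0.1, -0.7, -0.7]
opening: 0.27
t 4.92 pos [498.5 -10.4 371.9] rot [ 3.141e+00  2.000e-03 -2.390e-01] F [-0.1 -0.7 -0.7] open 0.27 q6 1.66
shift [-0.168 -0.902  0.079] turn [ 0.001  0.003 -0.005]
```

```bash
python3 -m pendant '[{"x":-0.25,"y":-0.36,"z":0.0,"rx":0,"ry":0,"rz":0,"jaw":0},{"x":-0.5,"y":-0.7,"z":0,"rx":0,"ry":0,"rz":0,"jaw":0},{"x":-0.63,"y":-0.9,"z":0.1,"rx":0,"ry":0,"rz":0,"jaw":0},{"x":-0.63,"y":-0.9,"z":0.1,"rx":0,"ry":0,"rz":0,"jaw":0},{"x":-0.63,"y":-0.9,"z":0.1,"rx":0,"ry":0,"rz":0,"jaw":0},{"x":-0.63,"y":-0.9,"z":0.1,"rx":0,"ry":0,"rz":0,"jaw":0}]'; python3 rel.py 506 127 360 -0.235
python3 - <<'E'
from h import *
c=env.read_camera("wrist"); cv2.imwrite("pics/w2.png",c["img"][:,:,::-1])
E
```

```text
t: 5.68
eef_pos: [438.9, 142.1, 358.2]
tcp_rot: [3.142, -0.0, -0.239]
ft_force: [-0.1, -0.7, -1.3]
opening: 0.273
t 5.67 pos [438.9 142.1 358.2] rot [ 3.142 -0.    -0.239] F [-0.1 -0.7 -1.3] open 0.273 q6 1.98
shift [ 0.458 -0.008 -0.012] turn [ 0.    -0.    -0.006]
```

View pics/w2.png

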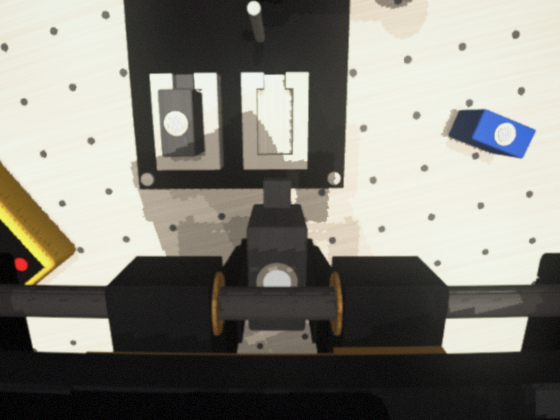

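```bash
python3 - <<'E'
from h import *
c=env.read_camera("wrist"); crop(c,(225,60,325,180),5,"w2a.png"); crop(c,(140,60,240,180),5,"w2c.png");crop(c,(215,170,345,300),5,"w2b.png")
E
```

```text
(no output)
```

View pics/w2a.png

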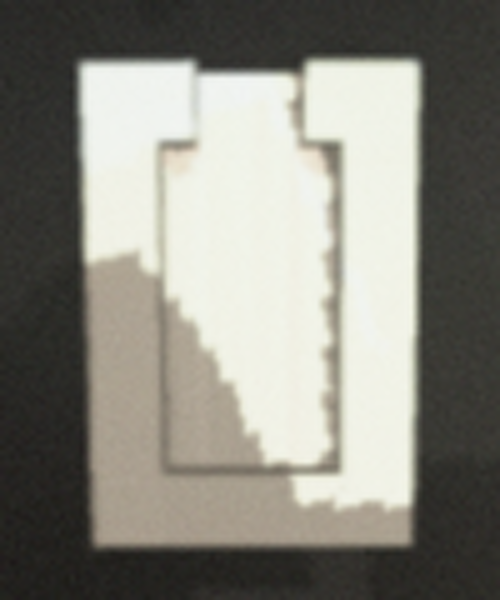

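View pics/w2b.png

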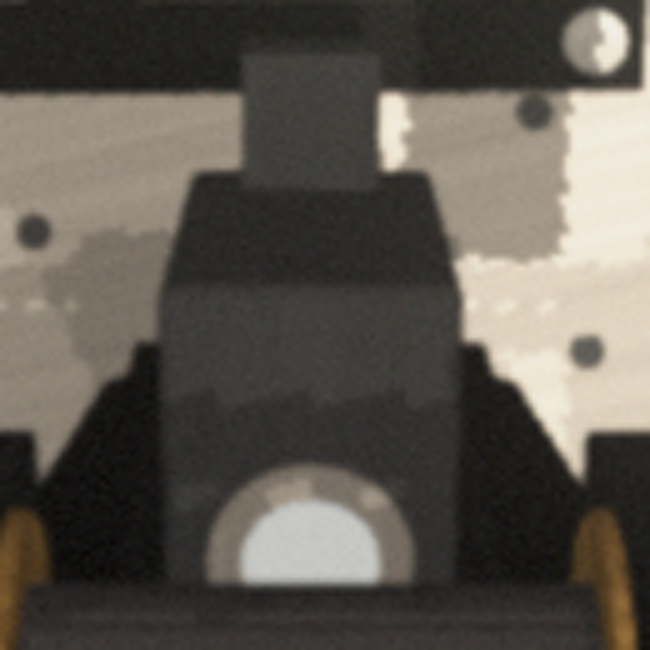

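```bash
cat > ov.py <<'E'
from h import *
import sys
def boxpts(o,yaw,pts):
    R=np.array([[np.cos(yaw),-np.sin(yaw)],[np.sin(yaw),np.cos(yaw)]]); pts=np.float64(pts)
    return np.c_[pts[:,:2]@R.T+o,pts[:,2]]
E
python3 - <<'E'
from ov import *
c=env.read_camera("wrist"); R,_=cv2.Rodrigues(c["rvec"]); print("cam",-R.T@c["tvec"].ravel())
g=lambda uv:((uv-(225,60)+.5)*5-.5).round(0).tolist()
o=(506,127);y=-.235
for z in (34,18): print(z,g(proj(c,boxpts(o,y,[(27,15,z),(27,-15,z),(-27,-15,z),(-27,15,z)]))))
print(g(proj(c,boxpts(o,y,[(27,9,34),(27,-9,34),(39,9,34),(39,-9,34),(39,9,18),(39,-9,18)]))))
f=lambda p:(np.float64(p)+.5)/5+(225,60)-.5
rim=back(c,f([(80,62),(420,62),(413,547),(93,547)]),34); print(rim.tolist(),rim.mean(0))
a=back(c,f([(158,143),(341,143),(340,470),(163,470)]),34);print("inner as rim",a.tolist(),a.mean(0)); d=a[0]+a[1]-a[2]-a[3];print(np.arctan2(d[1],d[0]),np.linalg.norm(d)/2,np.linalg.norm(a[0]-a[1]))
f2=lambda p:(np.float64(p)+.5)/5+(215,170)-.5
s=env.state();zb=s["eef_pos"][2]-171-38+.3; print("bottom z",zb)
e=back(c,f2([(241,55),(380,53)]),zb+10);e=e.mean(0)
tf=back(c,f2([(160,287),(460,287)]),zb+44)
th=s["tcp_rot"][2]; ux=np.array([np.cos(th),np.sin(th)]);uy=np.array([-ux[1],ux[0]])
for p in (e,*tf,tf.mean(0)): v=p[:2]-s["eef_pos"][:2]; print("in tool (x, fixture-y)",v@ux,v@uy)
E
```

```text
cam [504.8149539  125.38712489 338.89312861]
34 [[154.0, 122.0], [340.0, 121.0], [338.0, 457.0], [160.0, 458.0]]
18 [[159.0, 131.0], [336.0, 130.0], [334.0, 449.0], [164.0, 450.0]]
[[191.0, 122.0], [302.0, 121.0], [190.0, 44.0], [303.0, 43.0], [194.0, 57.0], [300.0, 56.0]]
[[547.5614819195232, 144.55026642787388, 34.0], [534.614076952844, 91.48451629457622, 34.0], [458.40136317510724, 109.71748181852462, 34.0], [471.31467490543275, 162.6428050613048, 34.0]] [502.97289924 127.0987674   34.        ]
inner as rim [[532.4277080037706, 135.48849788279765, 34.0], [525.3984193975498, 106.68006667697371, 34.0], [474.02886146154833, 118.8419110953986, 34.0], [481.0987339806684, 147.81763194456155, 34.0]] [503.23843071 127.2070269   34.        ]
-0.23410204165512213 52.789195138475264 29.653610351021946
bottom z 149.60431981569087
in tool (x, fixture-y) 38.18970924767357 -1.1279548077488961
in tool (x, fixture-y) 24.023823254335607 11.614237847495986
in tool (x, fixture-y) 24.008411047656544 -13.721735865443993
in tool (x, fixture-y) 24.016117150996102 -1.0537490089739827
```

```bash
python3 rel.py 504.2 127.9 251 -0.234
```

```text
t 5.83 pos [438.7 142.5 358.3] rot [ 3.142 -0.    -0.239] F [-0.7  0.6 -1.1] open 0.273 q6 1.98
shift [ 0.447 -0.009  0.715] turn [ 0.    -0.    -0.006]
```

```bash
python3 -m pendant '[{"x":0.3,"y":-0.009,"z":0,"rx":0,"ry":0,"rz":-0.006,"jaw":0},{"x":0.445,"y":-0.009,"z":0.2,"rx":0,"ry":0,"rz":-0.006,"jaw":0},{"x":0.445,"y":-0.009,"z":0.5,"rx":0,"ry":0,"rz":-0.006,"jaw":0},{"x":0.445,"y":-0.009,"z":0.71,"rx":0,"ry":0,"rz":-0.006,"jaw":0},{"x":0.445,"y":-0.009,"z":0.715,"rx":0,"ry":0,"rz":-0.006,"jaw":0},{"x":0.445,"y":-0.009,"z":0.715,"rx":0,"ry":0,"rz":-0.006,"jaw":0}]'; python3 rel.py 504.2 127.9 251 -0.234
python3 - <<'E'
from h import *
c=env.read_camera("wrist"); cv2.imwrite("pics/w3.png",c["img"][:,:,::-1])
c=env.read_camera("scene");crop(c,(255,125,385,240),6,"s3.png")
E
```

```text
t: 6.58
eef_pos: [503.9, 128.7, 251.9]
tcp_rot: [-3.141, -0.001, -0.233]
ft_force: [0.5, -0.3, -0.8]
opening: 0.272
t 6.58 pos [503.9 128.7 251.9] rot [-3.141e+00 -1.000e-03 -2.330e-01] F [ 0.5 -0.3 -0.8] open 0.272 q6 1.93
shift [0.003 0.005 0.006] turn [-0.    -0.001  0.002]
```

View pics/w3.png

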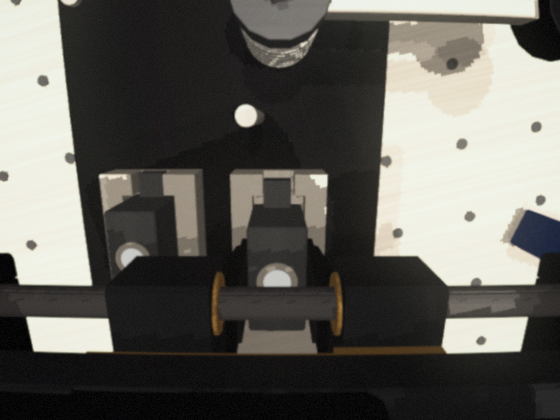

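View pics/s3.png

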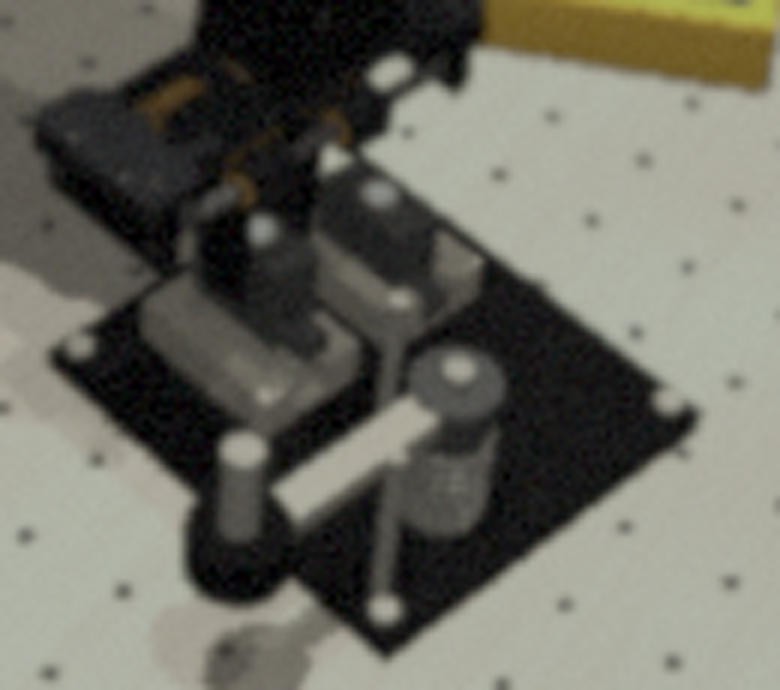

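```bash
python3 - <<'E'
from h import *
c=env.read_camera("wrist"); crop(c,(222,160,336,246),7,"w3c.png")
E
```

```text
(no output)
```

View pics/w3c.png

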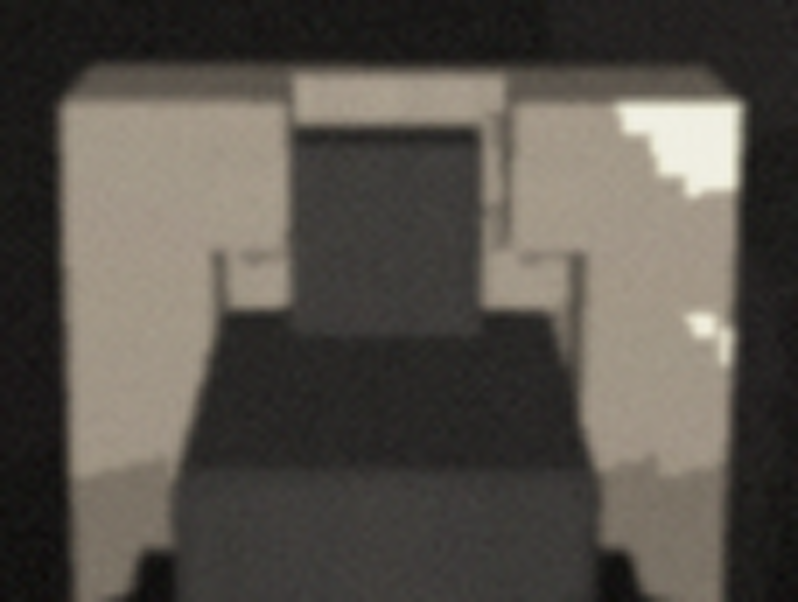

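```bash
python3 - <<'E'
from h import *
c=env.read_camera("wrist"); s=env.state()
f=lambda p:(np.float64(p)+.5)/7+(222,160)-.5
zb=s["eef_pos"][2]-208.7; print("zb",zb)
th=-.234; ux=np.array([np.cos(th),np.sin(th)]);uy=np.array([-ux[1],ux[0]])
def sh(n,p,z):
    for q in back(c,f(p),z): v=q[:2]-s["eef_pos"][:2]; print(n,(v@ux).round(2),(v@uy).round(2))
sh("rim outer corners",[(62,102),(743,102)],34)
sh("slot outer",[(288,102),(513,102)],34)
sh("inner corner",[(215,252),(583,253)],34)
sh("tab tip",[(291,127),(482,127)],zb+10)
sh("block top edge",[(180,470),(597,470)],zb+44)
sh("block sides",[(176,530),(599,530)],zb+44)
E
```

```text
zb 43.462564394453466
rim outer corners 38.75 25.04
rim outer corners 38.83 -29.22
slot outer 38.76 7.03
slot outer 38.79 -10.88
inner corner 26.56 13.03
inner corner 26.52 -16.7
tab tip 39.84 6.07
tab tip 39.86 -7.68
block top edge 24.32 11.66
block top edge 24.36 -13.53
block sides 20.52 11.97
block sides 20.55 -13.73
```

```bash
python3 -m pendant '[{"x":-0.001,"y":0.0073,"z":0,"rx":0,"ry":0,"rz":0,"jaw":0},{"x":-0.001,"y":0.0073,"z":0.04,"rx":0,"ry":0,"rz":0,"jaw":0},{"x":-0.001,"y":0.0073,"z":0.08,"rx":0,"ry":0,"rz":0,"jaw":0},{"x":-0.001,"y":0.0073,"z":0.1,"rx":0,"ry":0,"rz":0,"jaw":0},{"x":-0.001,"y":0.0073,"z":0.1,"rx":0,"ry":0,"rz":0,"jaw":0}]'; python3 rel.py 504.2 127.9 227 -0.234
```

```text
t: 7.4
eef_pos: [503.1, 127.8, 235.6]
tcp_rot: [3.141, 0.001, -0.233]
ft_force: [0.0, -0.1, -1.0]
opening: 0.273
t 7.4 pos [503.1 127.8 235.6] rot [ 3.141e+00  1.000e-03 -2.330e-01] F [ 0.  -0.1 -1. ] open 0.273 q6 1.93
shift [ 0.007 -0.002  0.057] turn [0.    0.001 0.002]
```

```bash
python3 -m pendant '[{"x":0,"y":0,"z":0.025,"rx":0,"ry":0,"rz":0,"jaw":0},{"x":0,"y":0,"z":0.045,"rx":0,"ry":0,"rz":0,"jaw":0},{"x":0,"y":0,"z":0.055,"rx":0,"ry":0,"rz":0,"jaw":0},{"x":0,"y":0,"z":0.055,"rx":0,"ry":0,"rz":0,"jaw":0}]'; python3 rel.py 504.2 127.9 227 -0.234
```

```text
t: 7.9
eef_pos: [503.1, 127.8, 227.6]
tcp_rot: [3.141, 0.0, -0.233]
ft_force: [0.3, 0.4, -1.6]
opening: 0.272
t 7.9 pos [503.1 127.8 227.6] rot [ 3.141  0.    -0.233] F [ 0.3  0.4 -1.6] open 0.272 q6 1.93
shift [ 0.007 -0.002  0.004] turn [0.    0.    0.002]
```

```bash
python3 -m pendant '[{"x":0,"y":0,"z":0.004,"rx":0,"ry":0,"rz":0,"jaw":0},{"x":0,"y":0,"z":0.004,"rx":0,"ry":0,"rz":0,"jaw":0.45},{"x":0,"y":0,"z":0.004,"rx":0,"ry":0,"rz":0,"jaw":0.45},{"x":0,"y":0,"z":0.004,"rx":0,"ry":0,"rz":0,"jaw":0.45}]'; python3 -m pendant '[{"x":0,"y":0,"z":-0.1,"rx":0,"ry":0,"rz":0,"jaw":0.45},{"x":0,"y":0,"z":-0.35,"rx":0,"ry":0,"rz":0,"jaw":0.45},{"x":0,"y":0,"z":-0.7,"rx":0,"ry":0,"rz":0,"jaw":0.45},{"x":-0.3,"y":0,"z":-0.9,"rx":0,"ry":0,"rz":0,"jaw":0.45},{"x":-0.45,"y":0,"z":-0.9,"rx":0,"ry":0,"rz":0,"jaw":0.45},{"x":-0.45,"y":0,"z":-0.9,"rx":0,"ry":0,"rz":0,"jaw":0.45}]'
python3 - <<'E'
from h import *
c=env.read_camera("wrist"); cv2.imwrite("pics/w4.png",c["img"][:,:,::-1])
c=env.read_camera("scene");crop(c,(255,125,385,240),6,"s4.png")
E
```

```text
t: 8.4
eef_pos: [503.1, 127.8, 227.2]
tcp_rot: [3.142, -0.0, -0.232]
ft_force: [0.9, 0.1, 0.4]
opening: 0.443
t: 9.15
eef_pos: [436.4, 143.6, 363.5]
tcp_rot: [-3.141, -0.002, -0.232]
ft_force: [0.4, -0.6, 0.8]
opening: 0.451
```

View pics/w4.png

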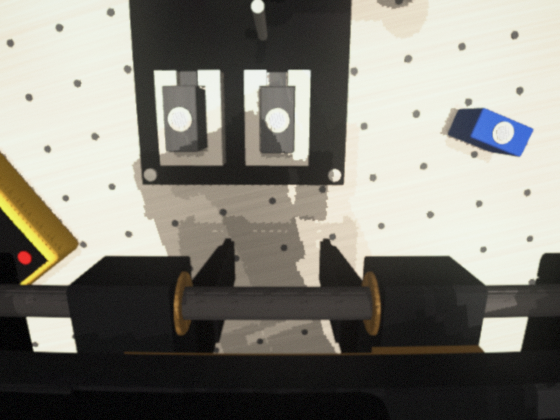

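View pics/s4.png

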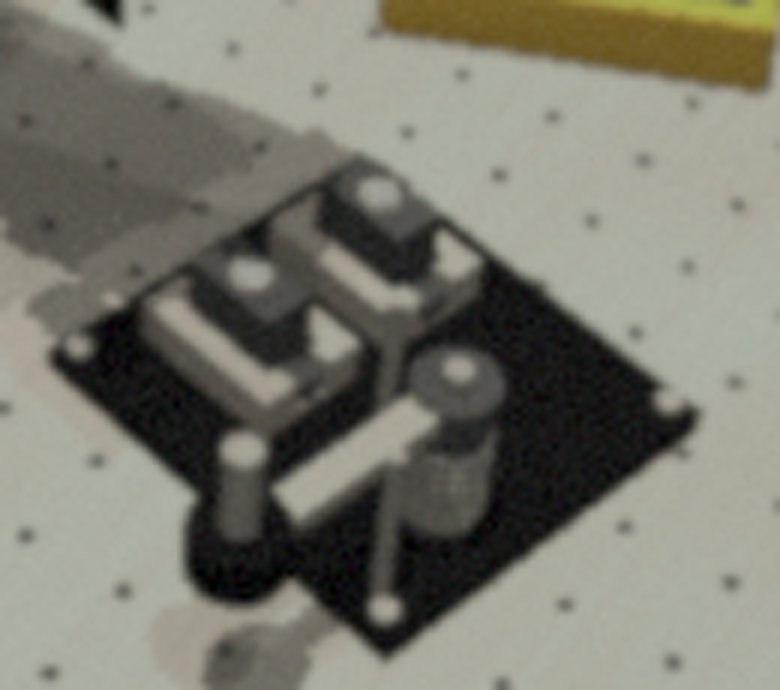

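```bash
python3 -m pendant '[{"x":0.3,"y":0.2,"z":-0.1,"rx":0,"ry":0,"rz":-0.2,"jaw":0.6},{"x":0.6,"y":0.4,"z":-0.1,"rx":0,"ry":0,"rz":-0.4,"jaw":0.6},{"x":0.8,"y":0.6,"z":-0.1,"rx":0,"ry":0,"rz":-0.6,"jaw":0.6},{"x":0.8,"y":0.7,"z":-0.1,"rx":0,"ry":0,"rz":-0.8,"jaw":0.6},{"x":0.8,"y":0.7,"z":-0.1,"rx":0,"ry":0,"rz":-1,"jaw":0.6},{"x":0.8,"y":0.7,"z":-0.1,"rx":0,"ry":0,"rz":-1,"jaw":0.6}]';python3 rel.py 588 -11 375 1.337
```

```text
t: 10.0
eef_pos: [530.8, 12.9, 376.7]
tcp_rot: [-3.141, 0.001, 0.551]
ft_force: [-0.5, 0.5, 0.2]
opening: 0.597
t 10.0 pos [530.8  12.9 376.7] rot [-3.141e+00  1.000e-03  5.510e-01] F [-0.5  0.5  0.2] open 0.597 q6 0.92
shift [0.242 0.335 0.011] turn [-1.000e-03  1.000e-03 -1.001e+00]
```

```bash
python3 rel.py 574 -69 376 1.337 | tail -1; python3 -m pendant '[{"x":0,"y":0.22,"z":0,"rx":0,"ry":0,"rz":-0.2,"jaw":0.6},{"x":0,"y":0.44,"z":0,"rx":0,"ry":0,"rz":-0.4,"jaw":0.6},{"x":-0.04,"y":0.61,"z":0,"rx":0,"ry":0,"rz":-0.6,"jaw":0.6},{"x":-0.04,"y":0.61,"z":0,"rx":0,"ry":0,"rz":-0.8,"jaw":0.6},{"x":-0.04,"y":0.61,"z":0,"rx":0,"ry":0,"rz":-1,"jaw":0.6},{"x":-0.04,"y":0.61,"z":0,"rx":0,"ry":0,"rz":-1,"jaw":0.6},{"x":-0.04,"y":0.61,"z":0,"rx":0,"ry":0,"rz":-1,"jaw":0.6}]';python3 rel.py 588 -11 375 1.337
python3 - <<'E'
from h import *
c=env.read_camera("wrist"); cv2.imwrite("pics/w5.png",c["img"][:,:,::-1])
E
```

```text
shift [-0.04   0.616  0.004] turn [-1.000e-03  1.000e-03 -1.001e+00]
t: 10.88
eef_pos: [573.2, -67.4, 377.0]
tcp_rot: [-3.141, 0.0, 1.334]
ft_force: [-1.3, -0.5, 0.5]
opening: 0.599
t 10.88 pos [573.2 -67.4 377. ] rot [-3.141  0.     1.334] F [-1.3 -0.5  0.5] open 0.599 q6 0.01
shift [0.389 0.008 0.013] turn [-0.     0.    -0.004]
```

View pics/w5.png

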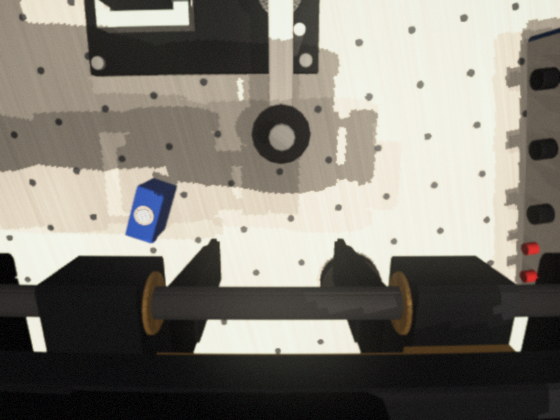

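```bash
python3 - <<'E'
from h import *
c=env.read_camera("wrist"); s=env.state()
g=back(c,[(281.5,136),(281.5,134)],[142,98]);print(g)
v=g[:,:2]-s["eef_pos"][:2]; th=s["tcp_rot"][2]; print("tool x,y",v@[np.cos(th),np.sin(th)],v@[np.sin(th),-np.cos(th)])
crop(c,(240,95,325,175),7,"w5c.png")
E
```

```text
[[588.46392495 -10.83152666 142.        ]
 [588.88294485 -11.6014106   98.        ]]
tool x,y [58.56805831 57.91716793] [1.76797813 2.35503918]
```

View pics/w5c.png

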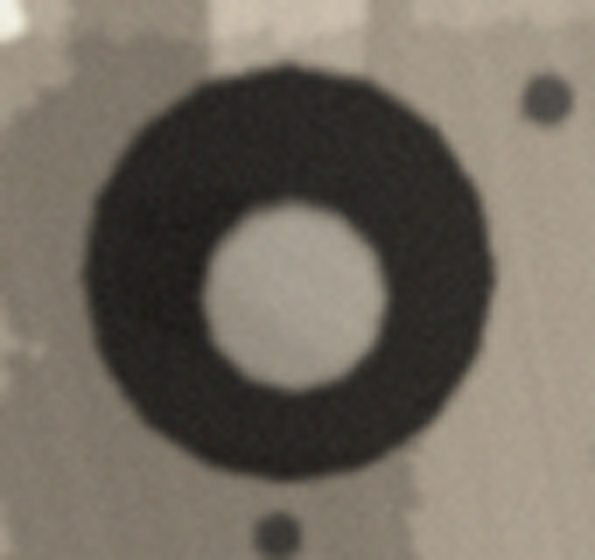

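```bash
python3 -m pendant '[{"x":0.2,"y":0.007,"z":0,"rx":0,"ry":0,"rz":0,"jaw":0.6},{"x":0.387,"y":0.007,"z":0,"rx":0,"ry":0,"rz":0,"jaw":0.6},{"x":0.387,"y":0.007,"z":0,"rx":0,"ry":0,"rz":0,"jaw":0.6},{"x":0.387,"y":0.007,"z":0.2,"rx":0,"ry":0,"rz":0,"jaw":0.6},{"x":0.387,"y":0.007,"z":0.4,"rx":0,"ry":0,"rz":0,"jaw":0.6},{"x":0.387,"y":0.007,"z":0.52,"rx":0,"ry":0,"rz":0,"jaw":0.6},{"x":0.387,"y":0.007,"z":0.54,"rx":0,"ry":0,"rz":0,"jaw":0.6},{"x":0.387,"y":0.007,"z":0.54,"rx":0,"ry":0,"rz":0,"jaw":0.6}]';python3 rel.py 588 -11 296 1.337
```

```text
t: 11.98
eef_pos: [587.5, -11.6, 296.6]
tcp_rot: [3.141, 0.0, 1.337]
ft_force: [-0.4, 0.3, 0.1]
opening: 0.599
t 11.97 pos [587.5 -11.6 296.6] rot [3.141 0.    1.337] F [-0.4  0.3  0.1] open 0.599 q6 0.1
shift [0.005 0.002 0.004] turn [0.001 0.    0.001]
```

```bash
python3 -m pendant '[{"x":0,"y":0,"z":0,"rx":0,"ry":0,"rz":0,"jaw":0},{"x":0,"y":0,"z":0,"rx":0,"ry":0,"rz":0,"jaw":0},{"x":0,"y":0,"z":0,"rx":0,"ry":0,"rz":0,"jaw":0},{"x":0,"y":0,"z":0,"rx":0,"ry":0,"rz":0,"jaw":0},{"x":0,"y":0,"z":0,"rx":0,"ry":0,"rz":0,"jaw":0},{"x":0,"y":0,"z":0,"rx":0,"ry":0,"rz":0,"jaw":0}]';python3 rel.py 588 -11 296 1.337
```

```text
t: 12.72
eef_pos: [587.6, -11.2, 296.3]
tcp_rot: [3.141, -0.0, 1.338]
ft_force: [2.0, -1.7, 0.5]
opening: 0.162
t 12.72 pos [587.6 -11.2 296.3] rot [ 3.141 -0.     1.338] F [ 2.  -1.7  0.5] open 0.162 q6 0.1
shift [0.002 0.002 0.002] turn [ 0.001 -0.     0.002]
```

```bash
python3 -m pendant '[{"x":0.0066,"y":-0.1,"z":0,"rx":0,"ry":0,"rz":0.167,"jaw":0},{"x":0.026,"y":-0.198,"z":0,"rx":0,"ry":0,"rz":0.333,"jaw":0},{"x":0.058,"y":-0.293,"z":0,"rx":0,"ry":0,"rz":0.5,"jaw":0},{"x":0.103,"y":-0.383,"z":0,"rx":0,"ry":0,"rz":0.667,"jaw":0},{"x":0.103,"y":-0.383,"z":0,"rx":0,"ry":0,"rz":0.667,"jaw":0}]';python3 rel.py 588 -11 296 0.814
```

```text
t: 13.35
eef_pos: [535.1, 17.8, 296.3]
tcp_rot: [3.14, -0.002, 0.813]
ft_force: [6.0, 1.5, -4.1]
opening: 0.16
t 13.35 pos [535.1  17.8 296.3] rot [ 3.14e+00 -2.00e-03  8.13e-01] F [ 6.   1.5 -4.1] open 0.16 q6 0.67
shift [0.103 0.388 0.003] turn [ 0.002 -0.002 -0.001]
```

Grip following, forces small. Next 30°.

```bash
python3 -m pendant '[{"x":0.0066,"y":-0.1,"z":0,"rx":0,"ry":0,"rz":0.167,"jaw":0},{"x":0.026,"y":-0.198,"z":0,"rx":0,"ry":0,"rz":0.333,"jaw":0},{"x":0.058,"y":-0.293,"z":0,"rx":0,"ry":0,"rz":0.5,"jaw":0},{"x":0.103,"y":-0.383,"z":0,"rx":0,"ry":0,"rz":0.667,"jaw":0},{"x":0.103,"y":-0.383,"z":0,"rx":0,"ry":0,"rz":0.667,"jaw":0}]';python3 rel.py 502.8 127.8 296 -0.234
```

```text
t: 13.98
eef_pos: [504.5, 68.3, 296.3]
tcp_rot: [3.14, -0.003, 0.29]
ft_force: [7.1, -2.9, -4.6]
opening: 0.161
t 13.97 pos [504.5  68.3 296.3] rot [ 3.14e+00 -3.00e-03  2.90e-01] F [ 7.1 -2.9 -4.6] open 0.161 q6 1.29
shift [ 0.103 -0.383  0.002] turn [ 0.001 -0.004  0.667]
```

```bash
python3 -m pendant '[{"x":0.0066,"y":-0.1,"z":0,"rx":0,"ry":0,"rz":0.167,"jaw":0},{"x":0.026,"y":-0.198,"z":0,"rx":0,"ry":0,"rz":0.333,"jaw":0},{"x":0.058,"y":-0.293,"z":0,"rx":0,"ry":0,"rz":0.5,"jaw":0},{"x":0.09,"y":-0.35,"z":0,"rx":0,"ry":0,"rz":0.61,"jaw":0},{"x":0.1,"y":-0.378,"z":0,"rx":0,"ry":0,"rz":0.655,"jaw":0},{"x":0.1,"y":-0.378,"z":0,"rx":0,"ry":0,"rz":0.655,"jaw":0}]';python3 rel.py 502.8 127.8 296 -0.234
python3 - <<'E'
from h import *
c=env.read_camera("wrist"); cv2.imwrite("pics/w6.png",c["img"][:,:,::-1])
c=env.read_camera("scene");crop(c,(235,115,385,240),5,"s6.png")
E
```

```text
t: 14.72
eef_pos: [502.6, 126.1, 296.2]
tcp_rot: [3.141, -0.002, -0.224]
ft_force: [5.2, -6.7, -2.2]
opening: 0.162
t 14.72 pos [502.6 126.1 296.2] rot [ 3.141e+00 -2.000e-03 -2.240e-01] F [ 5.2 -6.7 -2.2] open 0.162 q6 1.91
shift [-0.001 -0.011  0.002] turn [ 0.001 -0.003  0.013]
```

View pics/w6.png

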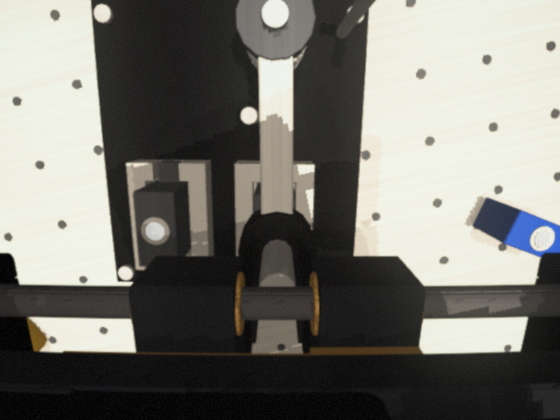

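View pics/s6.png

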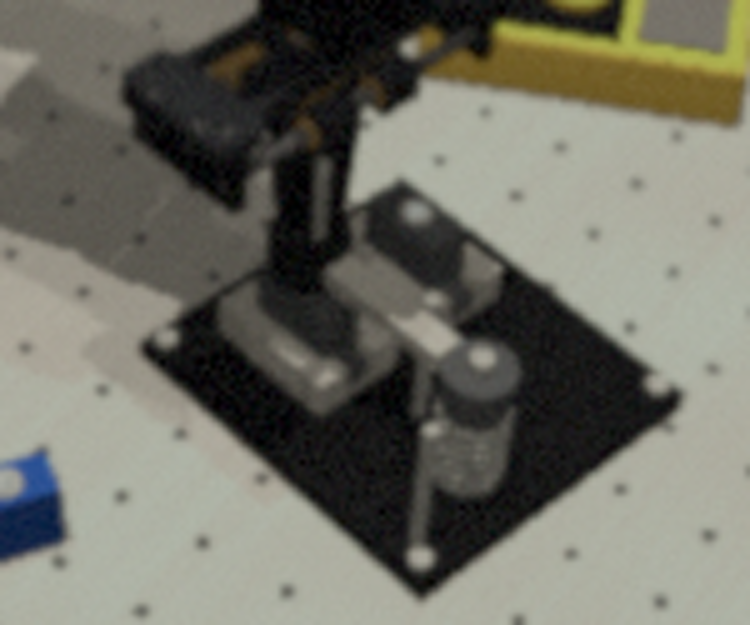

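```bash
python3 -m pendant '[{"x":0,"y":-0.012,"z":0,"rx":0,"ry":0,"rz":0.012,"jaw":0},{"x":0,"y":-0.012,"z":0,"rx":0,"ry":0,"rz":0.012,"jaw":0},{"x":0,"y":-0.012,"z":0,"rx":0,"ry":0,"rz":0.012,"jaw":0}]'; python3 -m pendant '[{"x":0,"y":-0.012,"z":0,"rx":0,"ry":0,"rz":0,"jaw":0},{"x":0,"y":-0.012,"z":0,"rx":0,"ry":0,"rz":0,"jaw":0},{"x":0,"y":-0.012,"z":0,"rx":0,"ry":0,"rz":0,"jaw":0}]'
```

```text
t: 15.2
eef_pos: [503.0, 127.6, 296.2]
tcp_rot: [3.141, -0.002, -0.233]
ft_force: [5.4, -7.7, -2.3]
opening: 0.163
t: 15.58
eef_pos: [503.4, 128.9, 296.2]
tcp_rot: [3.14, -0.002, -0.233]
ft_force: [4.2, -11.1, -0.5]
opening: 0.162
```

```bash
python3 -m pendant '[{"x":0,"y":-0.012,"z":0,"rx":0,"ry":0,"rz":0,"jaw":0},{"x":0,"y":-0.012,"z":0,"rx":0,"ry":0,"rz":0,"jaw":0},{"x":0,"y":-0.012,"z":0,"rx":0,"ry":0,"rz":0,"jaw":0}]'; python3 -m pendant '[{"x":0,"y":-0.01,"z":0,"rx":0,"ry":0,"rz":0,"jaw":0},{"x":0,"y":-0.01,"z":0,"rx":0,"ry":0,"rz":0,"jaw":0},{"x":0,"y":-0.01,"z":0,"rx":0,"ry":0,"rz":0,"jaw":0}]'
```

```text
t: 15.95
eef_pos: [503.7, 129.9, 296.2]
tcp_rot: [3.138, -0.001, -0.232]
ft_force: [4.5, -22.6, 1.0]
opening: 0.162
t: 16.32
eef_pos: [503.9, 130.7, 296.2]
tcp_rot: [3.137, -0.001, -0.232]
ft_force: [2.6, -29.6, 2.6]
opening: 0.162
```

```bash
python3 -m pendant '[{"x":0,"y":0,"z":0,"rx":0,"ry":0,"rz":0,"jaw":0},{"x":0,"y":0,"z":0,"rx":0,"ry":0,"rz":0,"jaw":0},{"x":0,"y":0,"z":0,"rx":0,"ry":0,"rz":0,"jaw":0},{"x":0,"y":0,"z":0,"rx":0,"ry":0,"rz":0,"jaw":0},{"x":0,"y":0,"z":0,"rx":0,"ry":0,"rz":0,"jaw":0},{"x":0,"y":0,"z":0,"rx":0,"ry":0,"rz":0,"jaw":0}]'
python3 - <<'E'
from h import *
c=env.read_camera("wrist"); cv2.imwrite("pics/w7.png",c["img"][:,:,::-1])
# arm direction from pivot-cap centre line
c=env.read_camera("top"); cv2.imwrite("pics/t7.png",c["img"][:,:,::-1])
E
```

```text
t: 17.08
eef_pos: [503.9, 130.7, 296.2]
tcp_rot: [3.137, -0.001, -0.232]
ft_force: [3.9, -29.9, 1.6]
opening: 0.166
```

View pics/w7.png

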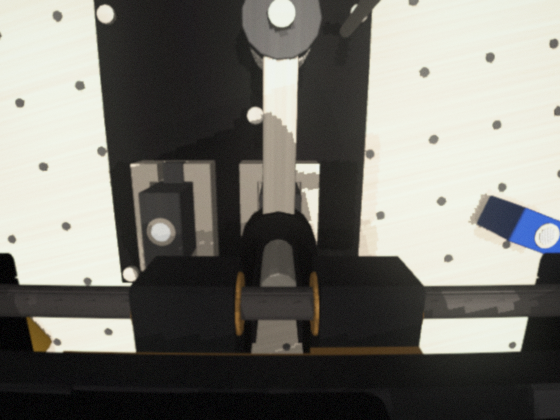

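View pics/t7.png

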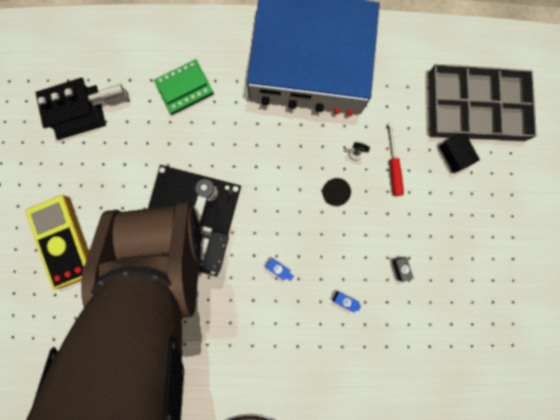

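```bash
python3 -c "
from cell import env
print(env.job_done()); s=env.state(); print(s['t'],s['eef_pos'],s['ft_force'],s['opening'])"
```

```text
the job is handed in; nothing more can be done
None
the job is handed in; nothing more can be done
```

I put the tabbed block in the empty pocket, tab in the slot, and let go. Then I swung the arm to its stop by the steel grip and handed the job in at about 17 s, still gripping it.

**Block:** It went down with no notable contact force. After release, the wrist and scene pictures showed it level with and turned the same way as the neighbouring block. In the last wrist picture the head covers most of it.

**Swing arm:** In the last wrist picture the arm lies against the stop post. The wrist force rose from about 8 N to 30 N over the last 3 mm or so of travel and held there for 0.75 s. The jaws stayed closed on the grip, at an opening of about 15.5 mm against its 16 mm diameter.

**Other things:** The plain block, puck, screwdriver, lens mount and blue look-alikes showed no visible shift in the last top view. The seated block looked unmoved in the wrist picture.

**Disagreement:** The fixed cameras placed the fixture 2–4 mm further out in x than the wrist camera did. I went by the wrist camera, and the block went in cleanly.

**Not checked:** The interface gives no reading of the arm's joint angle, so the stop was judged from force and the picture only. After hand-in no further state was readable, and no verdict was given.

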